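# Set the inspection kit into its matching trays

## Robot

A 6-joint arm with a two-finger parallel gripper is mounted at the origin on a cart in front of the work surface, level with it; the furniture and walls round the work are solid. World frame = base frame: x ahead of the robot, y to its left, z up, the work surface at z = 0. Lengths are in m, angles in rad, forces in N, time in s.
With the tool pointing down it reaches from about 0.375 to 0.9 m from the base axis. Payload 3.1 kg.
Tool frame: the origin (TCP) lies midway between the tips of the shut fingers; the grasp point (between the pads) lies grasp_offset behind it (grasp_offset is the distance from the TCP to the grasp point, in m); y points along the fingers, x is the direction in which the jaws open and shut, and the axes are right-handed (so a half turn about y gives the same grasp; the last joint's range is limited). The gripper opens to 85 mm and grips with 20 to 120 N. Pads are 22 mm wide; open, the fingers measure 114 mm over their backs; the gripper's body (76 mm by 85 mm) begins 54 mm behind the grasp point. The pads swing forward as they close: fully open they stand 13 mm farther back than shut.
Start: joints at [0.993, 0.527, 1.433, -0, 1.181, -0.178], TCP at [0.243, 0.576, 0.231] pointing down, gripper open.
Joint ranges: [-3.08, 3.08], [-0.75, 2.2], [0.22, 2.44], [-1.43, 4.57], [0, 2.65], [-2.85, 2.85]. Speed limits (rad/s): [2.79, 2.79, 3.14, 3.14, 3.14, 3.14].

## Interface

Orientations are given as a 3x3 rotation matrix whose columns are the frame's x, y, z axes.
In Python, from workcell import get_state, get_image, finish_job, grasp_offset gives the robot as it stands. The module is installed in compiled form; this text tells all that it offers.
- The arm moves only by the shell command python3 -m crank 'ROWS' [OPENING] [FORCE]. ROWS is a JSON object of lists of equal length, an entry for each row: "travel": the shift along the tool's x, y, z as a fraction of full scale, a list of three; "roll": the turn about the tool's y as a fraction of full scale. A call has 1 to 12 rows; each row shifts and turns the commanded pose from where the row before left it, along the tool's axes as they then stand; what a row does not reach is not made up. Full scale, the value 1, is 0.03 m for a shift and pi/2 rad for a turn. A row lasts 1/12 s, in which the tool goes at most 41.7 mm and 7.16 degrees, less where a joint would pass 70% of its speed; a pose out of reach is approached as far as the arm can. A call with a number of a shift or a turn outside -1 to 1 is refused whole. A call with a gripper value outside its range is refused whole. OPENING is the gripper's target within -1 to 1 (fully open at 1, half-way at 0, shut at -1), set as the call begins (- or left out, the last holds). The fingers move at their own pace and stop on an object; FORCE is the grip in N (left out, the last holds). Time passes only in rows, so rows that do not move let the fingers close. It gives the time, the measured TCP pose, the force and the opening at its end, in the units of the state.
- get_state(): the state, without advancing time (a new reading comes with each control period).
- get_image(name): name is "scene" or "top"; returns a dict with "pixels" (420x560x3 uint8, red, green, blue), "mtx" (3x3 intrinsics, pixels), "T" (4x4, takes a point from camera to world coordinates). Camera axes: x right, y up, looking along -z (the intrinsics and any distortion apply to the point x, -y, -z); pixel columns grow to the right and rows downward; lengths in m; the calibration is good to about 2 mm. A picture is of the moment at which its call begins. There is no depth.
- finish_job(): hands the job in, once; it reports no verdict.
The state is a dict: "clock": time; "joint_positions": joint angles; "joint_vel": joint speeds; "joint_torque": joint torques, N m; "position": TCP position; "orientation": TCP orientation; "wrist_force": force on the tool from outside, world axes, zero at the start; "wrist_torque": the same for the moment, N m; "grip_width": finger opening in m.
Only numpy, scipy, OpenCV 4.12 (cv2) and the standard library are available. Lean on these libraries where they do the work, as an engineer would, in place of code of your own. Each camera call takes 0.05 s, during which the arm holds its last target. There are 200 camera calls.

## Task

Tidy the inspection kit: put the plug gauge, the ink pad, the hand stamp and the ring gauge each into the tray whose shape and dark outline match it, lying flat on the tray floor within the rim (the stamp upright), long side along the tray's long side. Leave the small carton where it stands and keep clear of the post behind the table.

Things in the scene. Friction and masses are not known exactly. Their poses are not given: they have to be found in the camera images.
- plug_gauge: plug gauge lying flat: a black knurled grip with a thinner bright steel pin at each end, 22 mm wide (along its x), 113 mm long (along its y), 22 mm high. The grip runs from y -27 to y +43 mm; grasp it across x near y 0. Origin: centre of the underside; z up. 0.12 kg
- ink_pad: ink pad: a closed flat dark blue tin, 56 mm wide (along its x), 82 mm long (along its y), 15 mm high; the lid stays shut. Origin: centre of the underside; z up. 0.06 kg
- ok_stamp: hand stamp standing upright: a light wooden block 27 mm (along its x) by 40 mm (along its y), with a dark turned wooden handle above its middle; 74 mm high in all, block top at 18 mm, handle up to 26 mm across; grasp the handle about 55 mm above the underside. Origin: centre of the underside; z up. 0.05 kg
- ring_gauge: ring gauge lying flat: a bright steel disc with a dark knurled band round its side, 56 mm across, 22 mm high, with an 18 mm wide hole, closed below, in the middle (grasp it across the outside). Origin: centre of the underside; z up. 0.15 kg
- gauge_nest: a fixed grey plastic tray, a 3 mm thick floor with a rim whose top is 8 mm above the table; the long narrow one, for the plug gauge, inside 40 mm (along its x) by 131 mm (along its y), with a black silhouette of the gauge on its floor; the 4 mm thick rim is left open over the middle 60 mm and more of both long sides, to make room for the fingers. Origin: centre of the tray on the table; z up. 
- ink_nest: a fixed grey plastic tray, a 3 mm thick floor with a rim whose top is 8 mm above the table; the large oblong one, for the ink pad, inside 74 mm (along its x) by 100 mm (along its y), with a black oblong 53 x 81 mm on its floor; the 4 mm thick rim is left open over the middle 60 mm and more of both long sides, to make room for the fingers. Origin: centre of the tray on the table; z up. 
- stamp_nest: a fixed grey plastic tray, a 3 mm thick floor with a rim whose top is 8 mm above the table; the small oblong one, for the stamp, inside 45 mm (along its x) by 58 mm (along its y), with a small black oblong 22 x 40 mm on its floor; closed rim all round. Origin: centre of the tray on the table; z up. 
- ring_nest: a fixed grey plastic tray, a 3 mm thick floor with a rim whose top is 8 mm above the table; the round one, for the ring gauge, 74 mm across inside, with a black ring on its floor; closed rim all round. Origin: centre of the tray on the table; z up. 
- small_carton: small printed white and blue carton, 35 x 75 x 45 mm high, standing loose among the things; not part of the job. (A larger carton, 60 mm high, is fixed at the front edge straight ahead of the robot, and does not move.) Origin: centre of the underside
- post (a point): where the upright grey aluminium post, 40 x 40 mm square and over a metre high, stands on the rail behind the table; the arm must pass in front of it. Fixed. This point: on the post axis at table height
Mind the look-alikes: they are no part of the job. There is more than one size of the ok_stamp; the job needs the larger.

How it is judged:
By the outcome, as a careful person would: the job done as asked, in the order asked, and still so for the second after the job is handed in, with the robot touching nothing.
It also fails if it takes over 122 s, if anything falls off the work surface, if the arm or the gripper's body presses on something with over 40 N, if the wrist force passes 120 N, or if a joint passes its speed limit or range.

## Working session

There is one attempt and no reset: what is moved stays moved. The work goes in short steps, Python scripts to look and compute and a shell command to move; the robot and the scene stay as the last step left them, time stands still between calls to the robot, and variables do not carry over. Pictures are saved under pics/ and viewed, about 12 in all and at most 16, crops included, and the job is handed in when it is done.

```bash
mkdir -p pics; cat > h.py <<'E'
import numpy as np, cv2
from workcell import get_state,get_image,grasp_offset
def snap(n,f):
    d=get_image(n); cv2.imwrite('pics/'+f,d['pixels'][:,:,::-1]); np.savez('pics/'+f[:-4]+'.npz',**{k:d[k] for k in('pixels','mtx','T')}); return d
def load(f): return np.load('pics/'+f+'.npz')
def px2w(d,uv,z):
    uv=np.atleast_2d(uv).astype(float); K=d['mtx'];T=d['T']
    r=np.c_[(uv[:,0]-K[0,2])/K[0,0],-(uv[:,1]-K[1,2])/K[1,1],-np.ones(len(uv))]@T[:3,:3].T
    o=T[:3,3]; s=(z-o[2])/r[:,2]; return o+s[:,None]*r
def w2px(d,P):
    P=np.atleast_2d(P); c=(P-d['T'][:3,3])@d['T'][:3,:3]; K=d['mtx']
    return np.c_[K[0,0]*c[:,0]/-c[:,2]+K[0,2],K[1,1]*c[:,1]/c[:,2]+K[1,2]]
E
python3 - <<'E'
from h import *
for n in('scene','top'):
    d=get_image(n); print(n,sorted(d.keys())); d=snap(n,n+'0.png'); print(np.round(d['mtx'],1).tolist(),np.round(d['T'],3).tolist())
s=get_state(); print(s, grasp_offset)
E
```

```text
scene ['T', 'mtx', 'pixels']
[[462.5, 0.0, 286.7], [0.0, 462.5, 207.8], [0.0, 0.0, 1.0]] [[0.576, 0.527, -0.625, -0.295], [-0.818, 0.355, -0.453, -0.606], [-0.016, 0.772, 0.635, 0.878], [0.0, 0.0, 0.0, 1.0]]
top ['T', 'mtx', 'pixels']
[[504.0, 0.0, 287.4], [0.0, 504.0, 211.5], [0.0, 0.0, 1.0]] [[-0.029, 0.979, -0.202, 0.167], [-1.0, -0.029, 0.004, 0.009], [-0.002, 0.202, 0.979, 1.668], [0.0, 0.0, 0.0, 1.0]]
{'clock': 0.2, 'joint_positions': array([ 9.92493600e-01,  5.28124829e-01,  1.43339764e+00,  1.89613657e-05,
        1.18144155e+00, -1.78499215e-01]), 'joint_vel': array([ 6.12236161e-04, -3.73170705e-03, -4.05594469e-03, -5.79362729e-04,
        1.07863100e-03,  9.91402330e-05]), 'joint_torque': array([ 1.22749370e-03, -4.42303026e+01, -1.78074574e+01, -1.80176962e-04,
        6.32442796e-03,  3.02296974e-05]), 'position': array([0.24299716, 0.57535127, 0.23070391]), 'orientation': array([[ 3.89243483e-01, -7.64282867e-04, -9.21134587e-01],
       [ 9.21133920e-01, -1.13878145e-03,  3.89244146e-01],
       [-1.34646361e-03, -9.99999060e-01,  2.60743615e-04]]), 'wrist_force': array([ 0.06395017, -0.62348585, -0.24338429]), 'wrist_torque': array([-0.00256487,  0.05383946, -0.03316803]), 'grip_width': 0.08528877545144192} 0.0187
```

View pics/top0.png

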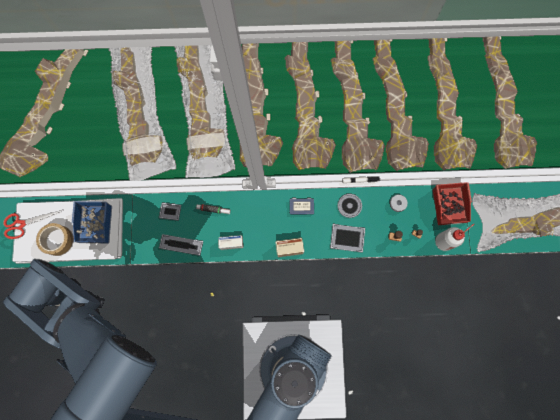

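View pics/scene0.png

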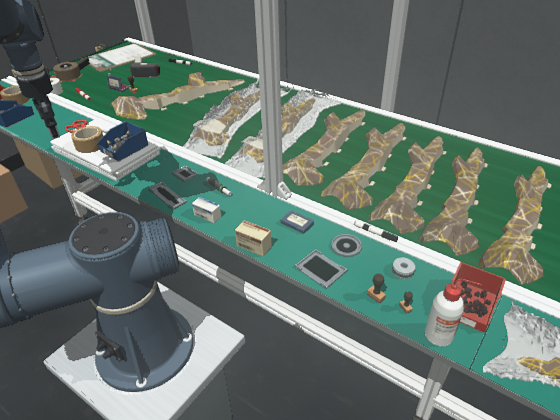

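```bash
python3 - <<'E'
from h import *
t=cv2.imread('pics/top0.png')[190:262,150:300]; t2=cv2.imread('pics/top0.png')[190:262,280:430]
f=lambda a:cv2.resize(a,None,fx=5.33,fy=4.1666,interpolation=cv2.INTER_CUBIC)
f=lambda a:cv2.resize(a,(750,360)[:2] if 0 else (600,288),interpolation=cv2.INTER_CUBIC)
cv2.imwrite('pics/t_crop.png',np.vstack([f(t),f(t2)]))
s=cv2.imread('pics/scene0.png')[155:345,140:430]
# two crops of scene stacked
a=cv2.resize(s[0:100,0:200],(800,400)[:2],interpolation=cv2.INTER_CUBIC)
cv2.imwrite('pics/s_cropA.png',cv2.resize(cv2.imread('pics/scene0.png')[155:275,140:300],(800,600),interpolation=cv2.INTER_CUBIC))
cv2.imwrite('pics/s_cropB.png',cv2.resize(cv2.imread('pics/scene0.png')[200:320,270:430],(800,600),interpolation=cv2.INTER_CUBIC))
E
```

```text
(no output)
```

View pics/s_cropA.png

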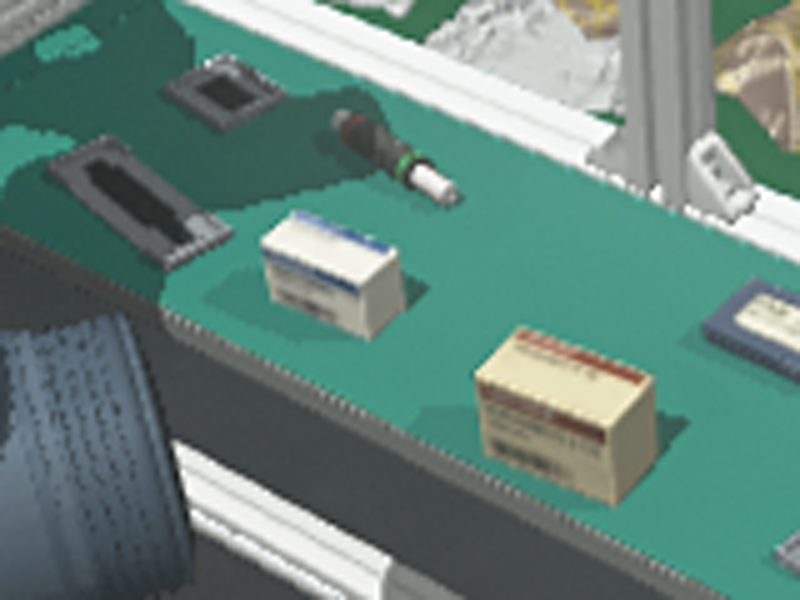

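View pics/s_cropB.png

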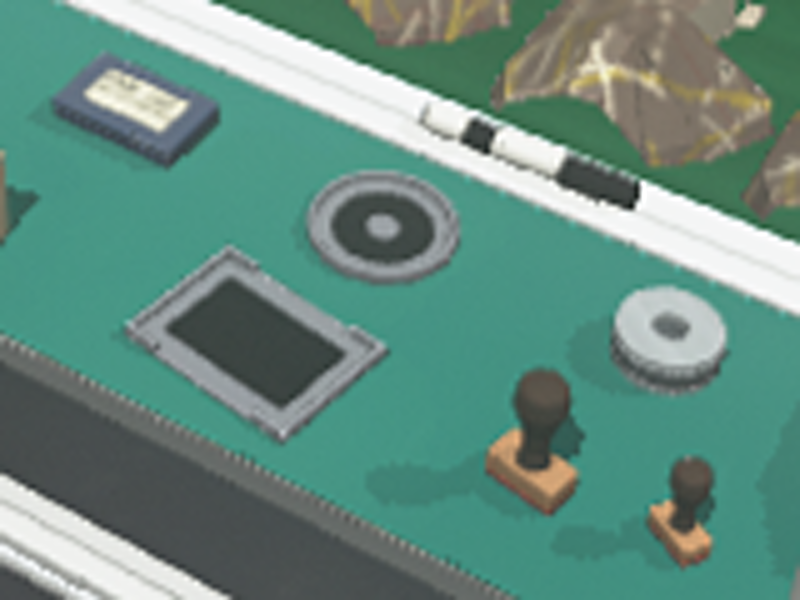

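View pics/t_crop.png

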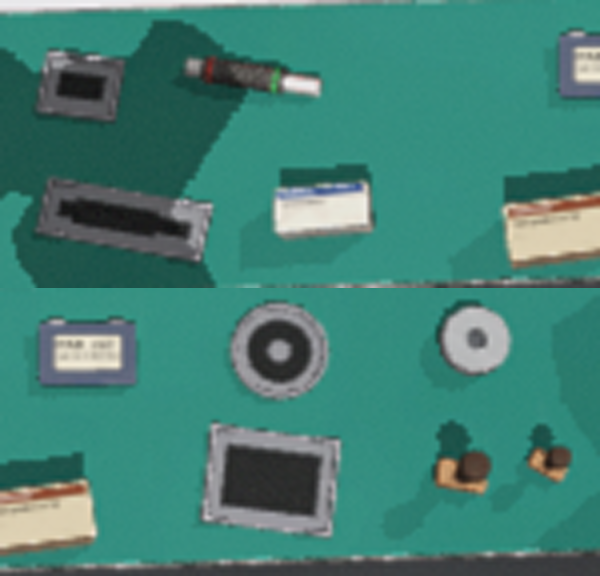

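```bash
python3 - <<'E'
from h import *
S=load('scene0');T=load('top0')
A=lambda p:(np.array(p)+.5)/5-.5+[140,155]
B=lambda p:(np.array(p)+.5)/5-.5+[270,200]
C=lambda p:(np.array(p)+.5)/4-.5+[150,190]
D=lambda p:(np.array(p)+.5-[0,288])/4-.5+[280,190]
def show(n,sp,tp,zs,zt=None):
    for l,d,p,z in(('S',S,sp,zs),('T',T,tp,zs if zt is None else zt)):
        w=px2w(d,p,z)[:,:2]*1000; c=w.mean(0); print(n,l,'c',c.round(1),'pts',w.round(0).tolist(),end=' ')
        if len(w)==4: print('sides',[round(np.linalg.norm(w[i]-w[i-1])) for i in range(4)],'ang',[round(np.degrees(np.arctan2(*(w[i]-w[i-1])[::-1])),1) for i in range(4)])
        elif len(w)==2: print('len',np.linalg.norm(w[0]-w[1]).round(),'ang',np.degrees(np.arctan2(*(w[0]-w[1])[::-1])).round(1))
        else: print()
show('plug',A([(338,118),(450,193)]),C([(188,68),(320,87)]),.011)
show('gnest',A([(48,165),(110,137),(232,230),(170,268)]),C([(37,233),(49,178),(212,205),(203,262)]),.008)
show('inkpad',B([(52,103),(107,55),(219,112),(170,158)]),D([(40,383),(40,320),(136,320),(136,383)]),.015)
show('inest',B([(127,328),(230,248),(388,348),(283,438)]),D([(203,522),(212,423),(341,436),(331,536)]),.008)
show('snest',A([(164,90),(225,55),(287,93),(226,130)]),C([(37,115),(45,52),(124,60),(117,122)]),.008)
show('rnest',B([(384,220)]),D([(280,350)]),.008)
show('ring',B([(670,330)]),D([(476,340)]),.022)
show('stampblk',B([(488,460),(518,428),(580,472),(548,507)]),D([(436,487),(439,456),(490,458),(486,492)]),.018)
show('handle',B([(544,400)]),D([(474,467)]),.061)
show('carton',A([(262,240),(300,212),(405,252),(370,282)]),C([(274,207),(275,186),(370,181),(371,205)]),.045)
show('bigcarton',A([(476,378),(522,328),(657,378),(617,428)]),D([(0,0)]),.06)
show('smallstamp',B([(690,475)]),D([(558,457)]),.045)
print(px2w(S,A([(660,190)]),.0))
E
```

```text
plug S c [527.1 254.2] pts [[537.0, 310.0], [517.0, 198.0]] len 113.0 ang 79.9
plug T c [524.7 252.3] pts [[535.0, 308.0], [515.0, 197.0]] len 113.0 ang 80.0
gnest S c [407.9 357.8] pts [[400.0, 431.0], [443.0, 421.0], [418.0, 287.0], [371.0, 292.0]] sides [142, 44, 136, 47] ang [np.float64(78.1), np.float64(-13.6), np.float64(-100.7), np.float64(174.1)]
gnest T c [408.2 359.5] pts [[399.0, 432.0], [445.0, 423.0], [418.0, 287.0], [371.0, 295.0]] sides [141, 47, 139, 48] ang [np.float64(78.4), np.float64(-11.1), np.float64(-101.1), np.float64(171.3)]
inkpad S c [522.1 -48.4] pts [[498.0, -7.0], [550.0, -9.0], [544.0, -90.0], [497.0, -88.0]] sides [81, 53, 81, 48] ang [np.float64(89.3), np.float64(-1.8), np.float64(-94.2), np.float64(178.0)]
inkpad T c [527.  -45.3] pts [[501.0, -4.0], [555.0, -6.0], [553.0, -87.0], [499.0, -85.0]] sides [80, 54, 81, 54] ang [np.float64(88.3), np.float64(-1.7), np.float64(-91.7), np.float64(177.7)]
inest S c [ 413.7 -195.9] pts [[383.0, -137.0], [462.0, -150.0], [446.0, -255.0], [365.0, -242.0]] sides [106, 80, 106, 82] ang [np.float64(80.3), np.float6
[... 1427 characters left out ...]
, 151.0]] sides [78, 32, 76, 31] ang [np.float64(94.9), np.float64(-0.1), np.float64(-85.2), np.float64(-177.3)]
carton T c [418.2 191.5] pts [[409.0, 231.0], [427.0, 230.0], [428.0, 153.0], [409.0, 152.0]] sides [79, 17, 77, 20] ang [np.float64(89.5), np.float64(-2.8), np.float64(-88.7), np.float64(-178.3)]
bigcarton S c [384.4  -2.6] pts [[357.0, 37.0], [402.0, 42.0], [410.0, -42.0], [368.0, -48.0]] sides [86, 45, 85, 43] ang [np.float64(97.6), np.float64(6.8), np.float64(-84.1), np.float64(-172.2)]
bigcarton T c [823.8  19.9] pts [[824.0, 20.0]] 
smallstamp S c [ 423.  -422.8] pts [[423.0, -423.0]] 
smallstamp T c [ 421.1 -423.8] pts [[421.0, -424.0]] 
[[0.60304292 0.10168758 0.        ]]
```

The larger stamp is at scene (376,288) / top (396,236). The smaller one, at scene (406,300), is a look-alike and the enlarged crop confirms the size difference. The two views agree within a few mm, so I'm starting the arm.

```bash
cat >> h.py <<'E'
def need(x,y,z,yaw=None):
    s=get_state();R=s['orientation'];d=np.array([x,y,z])/1000-s['position'];th=np.degrees(np.arctan2(R[1,0],R[0,0]))
    c=R.T@d/.03
    print('need units xyz',c.round(2),'yaw',th.round(2),'roll units',None if yaw is None else round((th-yaw)/90,3),'pos',(s['position']*1000).round(1),'clk',round(s['clock'],2),'w',s['grip_width'].round(4),'F',s['wrist_force'].round(1))
E
python3 -m crank '{"travel":[[0,0,0],[0,0,0],[0,0,0],[0,0,0],[0,0,0],[0,0,0],[0,0,0],[0,0,0],[0,0,0],[0,0,0],[0,0,0],[0,0,0]],"roll":[0.078,0.078,0.078,0.078,0.078,0.078,0.078,0.078,0.078,0.078,0.078,0]}'
python3 -c "
from h import *
need(526,253,80,-10);need(526,253,231,-10)"
```

```text
clock: 1.2
position: [0.2431, 0.5755, 0.231]
orientation: [[0.984, -0.0, 0.178], [-0.178, -0.001, 0.984], [-0.0, -1.0, -0.001]]
wrist_force: [-1.1, 0.2, -0.3]
grip_width: 0.0854Traceback (most recent call last):
  File "<string>", line 3, in <module>
    need(526,253,80,-10);need(526,253,231,-10)
    ~~~~^^^^^^^^^^^^^^^^
  File "h.py", line 16, in need
    print('need units xyz',c.round(2),'yaw',th.round(2),'roll units',None if yaw is None else round((th-yaw)/90,3),'pos',(s['position']*1000).round(1),'clk',round(s['clock'],2),'w',s['grip_width'].round(4),'F',s['wrist_force'].round(1))
                                                                                                                                                                                     ^^^^^^^^^^^^^^^^^^^^^
AttributeError: 'float' object has no attribute 'round'
```

```bash
sed -i "s/s\['grip_width'\].round(4)/round(float(s['grip_width']),4)/" h.py
python3 -m crank '{"travel":[[0.93,0.3,-0.74],[0.93,0.3,-0.74],[0.93,0.3,-0.74],[0.93,0.3,-0.74],[0.93,0.3,-0.74],[0.93,0.3,-0.74],[0.93,0.3,-0.74],[0.93,0.3,-0.74],[0.93,0.3,-0.74],[0.93,0.3,-0.74],[0.93,0.3,-0.74],[0.93,0.3,-0.74]],"roll":[0,0,0,0,0,0,0,0,0,0,0,0]}'
python3 -m crank '{"travel":[[0,0,0],[0,0,0]],"roll":[0,0]}' 0
python3 -c "
from h import *
need(526,253,60,-10)
snap('scene','s1.png');snap('top','t1.png')
a=cv2.resize(cv2.imread('pics/s1.png')[130:250,140:300],(800,600),interpolation=cv2.INTER_CUBIC);cv2.imwrite('pics/s1c.png',a)"
```

```text
clock: 2.2
position: [0.527, 0.2531, 0.1229]
orientation: [[0.985, -0.0, 0.172], [-0.172, 0.0, 0.985], [-0.0, -1.0, 0.0]]
wrist_force: [-0.4, 1.1, 1.0]
grip_width: 0.0855
clock: 2.37
position: [0.5271, 0.2528, 0.1226]
orientation: [[0.984, -0.001, 0.177], [-0.177, -0.0, 0.984], [-0.001, -1.0, -0.0]]
wrist_force: [0.5, 0.3, 0.5]
grip_width: 0.0638
need units xyz [-0.04  2.09 -0.  ] yaw -10.21 roll units -0.002 pos [527.1 252.8 122.6] clk 2.37 w 0.0638 F [0.5 0.3 0.5]
```

View pics/s1c.png

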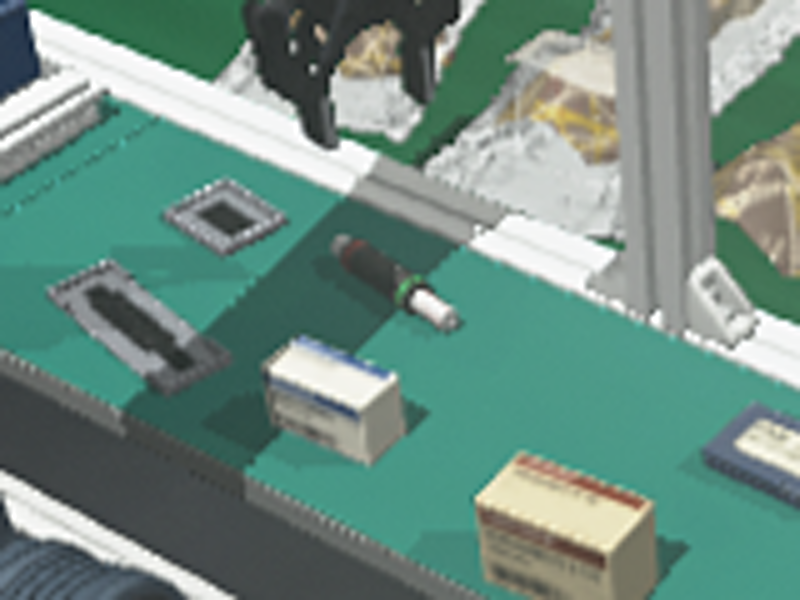

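```bash

python3 -m crank '{"travel":[[-0.04,1,0],[0,1,0],[0,1,0],[0,0.6,0],[0,0.3,0],[0,0.05,0],[0,0,0]],"roll":[0,0,0,0,0,0,0]}' 0
python3 -m crank '{"travel":[[0,0,0],[0,0,0],[0,0,0],[0,0,0],[0,0,0],[0,0,0]],"roll":[0,0,0,0,0,0]}' -1 50
python3 -m crank '{"travel":[[0,-0.5,0],[0,-1,0],[0,-1,0],[0,-0.5,0],[0,0,0]],"roll":[0,0,0,0,0]}'
python3 -c "
from h import *
need(408,358.5,80,-11.2)"
```

```text
clock: 3.05
position: [0.5244, 0.2558, 0.0051]
orientation: [[0.985, -0.0, 0.174], [-0.174, 0.0, 0.985], [-0.0, -1.0, 0.0]]
wrist_force: [0.1, 0.7, 0.8]
grip_width: 0.043
clock: 3.55
position: [0.526, 0.2554, 0.0066]
orientation: [[0.984, 0.003, 0.176], [-0.176, 0.001, 0.984], [0.003, -1.0, 0.002]]
wrist_force: [-0.3, 1.2, 7.3]
grip_width: 0.0203
clock: 3.97
position: [0.5274, 0.2555, 0.0988]
orientation: [[0.984, 0.008, 0.176], [-0.176, 0.002, 0.984], [0.008, -1.0, 0.003]]
wrist_force: [0.6, 0.6, -0.6]
grip_width: 0.0207
need units xyz [-4.53  0.6   2.68] yaw -10.12 roll units 0.012 pos [527.4 255.5  98.8] clk 3.97 w 0.0207 F [ 0.6  0.6 -0.6]
```

```bash

python3 -m crank '{"travel":[[-0.75,0,0.453],[-0.75,0,0.453],[-0.75,0,0.453],[-0.75,0,0.453],[-0.75,0,0.453],[-0.75,0,0.453],[0,0,0],[0,0.8,0],[0,0.8,0],[0,0.6,0],[0,0,0],[0,0,0]],"roll":[0.012,0,0,0,0,0,0,0,0,0,0,0]}'
python3 -c "
from h import *
need(408,358.5,10,-11.2)
snap('scene','s2.png');snap('top','t2.png')
a=cv2.resize(cv2.imread('pics/s2.png')[150:230,120:227],(800,600),interpolation=cv2.INTER_CUBIC)
cv2.imwrite('pics/s2c.png',a)"
```

```text
clock: 4.97
position: [0.407, 0.3597, 0.0274]
orientation: [[0.981, -0.003, 0.195], [-0.195, -0.002, 0.981], [-0.003, -1.0, -0.003]]
wrist_force: [0.1, -0.3, 0.1]
grip_width: 0.0206
need units xyz [ 0.04  0.58 -0.03] yaw -11.23 roll units -0.0 pos [407.  359.7  27.4] clk 4.97 w 0.0206 F [ 0.1 -0.3  0.1]
```

View pics/s2c.png

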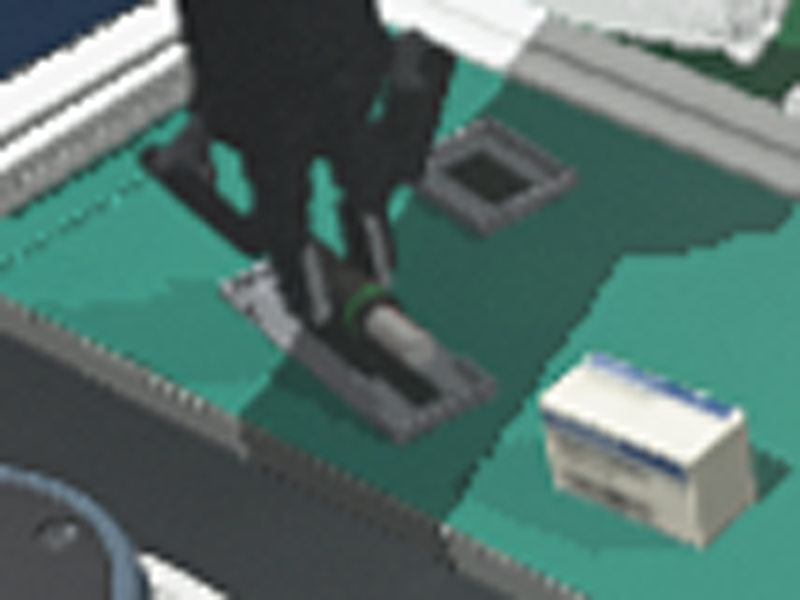

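```bash
python3 -c "
from h import *
S=load('s2')
for z in(.025,.031,.037):print((w2px(S,[.397,.303,z])-[120,150])*7.5)"
```

```text
[[423.19437516 359.48767315]]
[[420.66596249 347.66368509]]
[[418.12356917 335.7743173 ]]
```

```bash

python3 -m crank '{"travel":[[0,0.3,0],[0,0.2,0],[0,0.08,0],[0,0,0],[0,0,0]],"roll":[0,0,0,0,0]}'
python3 -m crank '{"travel":[[0,0,0],[0,0,0],[0,0,0],[0,0,0],[0,0,0]],"roll":[0,0,0,0,0]}' 0
python3 -m crank '{"travel":[[0,-0.3,0],[0,-0.7,0],[0,-1,0],[0,-1,0],[0,-0.7,0],[0,-0.3,0],[0,0,0]],"roll":[0,0,0,0,0,0,0]}'
python3 -c "
from h import *
need(525,-47,134,-1.5);need(450,150,134,-1.5)"
```

```text
clock: 5.48
position: [0.4078, 0.3606, 0.0114]
orientation: [[0.981, -0.0, 0.194], [-0.194, -0.0, 0.981], [-0.0, -1.0, -0.0]]
wrist_force: [0.8, 0.4, -0.9]
grip_width: 0.0206
clock: 5.9
position: [0.408, 0.3607, 0.0116]
orientation: [[0.981, 0.0, 0.194], [-0.194, 0.0, 0.981], [0.0, -1.0, 0.0]]
wrist_force: [-0.7, 0.8, 0.0]
grip_width: 0.0427
clock: 6.48
position: [0.4092, 0.3615, 0.1341]
orientation: [[0.981, 0.005, 0.194], [-0.194, 0.003, 0.981], [0.004, -1.0, 0.004]]
wrist_force: [0.3, -0.1, -1.0]
grip_width: 0.0426
need units xyz [  6.43  -0.02 -12.61] yaw -11.2 roll units -0.108 pos [409.2 361.5 134.1] clk 6.48 w 0.0426 F [ 0.3 -0.1 -1. ]
need units xyz [ 2.7  -0.01 -6.65] yaw -11.2 roll units -0.108 pos [409.2 361.5 134.1] clk 6.48 w 0.0426 F [ 0.3 -0.1 -1. ]
```

```bash

python3 -m crank '{"travel":[[0.3,0,-1],[0.3,0,-1],[0.3,0,-1],[0.3,0,-1],[0.3,0,-1],[0.3,0,-1],[0.3,0,-1],[0.3,0,-1],[0.3,0,-1],[0.3,0,-1],[0.3,0,-1],[0.3,0,-1]],"roll":[0,0,0,0,0,0,0,0,0,0,0,0]}' 0.75
python3 -m crank '{"travel":[[0,0,-0.57],[0,0,-0.57],[0,0,0]],"roll":[-0.054,-0.054,0]}'
python3 -c "
from h import *
snap('scene','s3.png')
need(525,-47,80,-1.5)
a=np.vstack([cv2.resize(cv2.imread('pics/s3.png')[170:250,120:240],(450,300),interpolation=cv2.INTER_CUBIC),cv2.resize(cv2.imread('pics/s3.png')[180:260,250:370],(450,300),interpolation=cv2.INTER_CUBIC)])
cv2.imwrite('pics/s3c.png',a)"
```

```text
clock: 7.48
position: [0.4427, -0.0147, 0.1302]
orientation: [[0.981, -0.003, 0.195], [-0.195, 0.001, 0.981], [-0.003, -1.0, 0.0]]
wrist_force: [0.4, -0.5, 0.1]
grip_width: 0.0746
clock: 7.73
position: [0.4381, -0.0496, 0.1302]
orientation: [[1.0, -0.002, 0.028], [-0.028, 0.0, 1.0], [-0.002, -1.0, 0.0]]
wrist_force: [0.0, -0.1, -0.8]
grip_width: 0.0747
need units xyz [2.91 1.67 0.13] yaw -1.74 roll units -0.003 pos [437.9 -48.2 130.3] clk 7.78 w 0.0747 F [ 0.3 -0.2  0.2]
```

View pics/s3c.png

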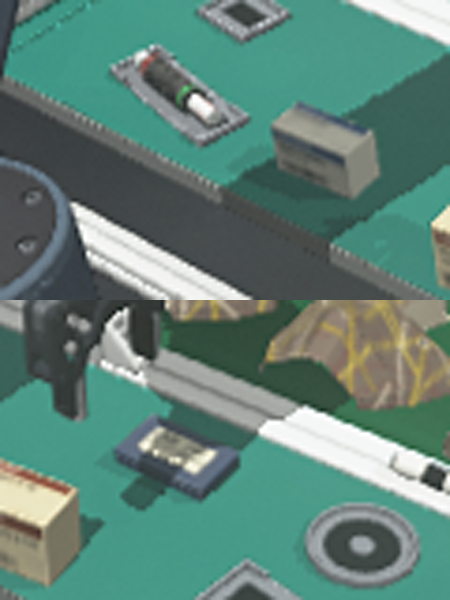

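```bash

python3 -m crank '{"travel":[[0.7,0,0.05],[0.8,0.2,0],[0.8,0.5,0],[0.6,0.7,0],[0,0.8,0],[0,0.8,0],[0,0.7,0],[0,0.45,0],[0,0.2,0],[0,0,0]],"roll":[0,0,0,0,0,0,0,0,0,0]}'
python3 -m crank '{"travel":[[0,0,0],[0,0,0],[0,0,0],[0,0,0],[0,0,0],[0,0,0]],"roll":[0,0,0,0,0,0]}' -1 40
python3 -m crank '{"travel":[[0,-0.5,0],[0,-1,0],[0,-1,0],[0,-0.5,0],[0,0,0]],"roll":[0,0,0,0,0]}'
python3 -c "
from h import *
snap('scene','s4.png')
need(414.5,-195,80,-8.5)
a=cv2.resize(cv2.imread('pics/s4.png')[170:290,250:410],(640,480),interpolation=cv2.INTER_CUBIC)
cv2.imwrite('pics/s4c.png',a)"
```

```text
clock: 8.62
position: [0.524, -0.0465, -0.001]
orientation: [[1.0, -0.004, 0.026], [-0.026, 0.002, 1.0], [-0.004, -1.0, 0.001]]
wrist_force: [0.1, 0.2, 0.6]
grip_width: 0.0747
clock: 9.12
position: [0.5263, -0.0481, 0.0018]
orientation: [[1.0, 0.002, 0.026], [-0.026, -0.0, 1.0], [0.002, -1.0, -0.0]]
wrist_force: [0.9, 0.8, 5.5]
grip_width: 0.0517
clock: 9.53
position: [0.5279, -0.0487, 0.0942]
orientation: [[1.0, 0.007, 0.026], [-0.026, -0.002, 1.0], [0.007, -1.0, -0.002]]
wrist_force: [-0.2, -0.3, -0.6]
grip_width: 0.0516
need units xyz [-3.62  0.41 -4.98] yaw -1.49 roll units 0.078 pos [526.8 -48.4  92.5] clk 9.58 w 0.0514 F [ 1.6 -0.4 -0.6]
```

View pics/s4c.png

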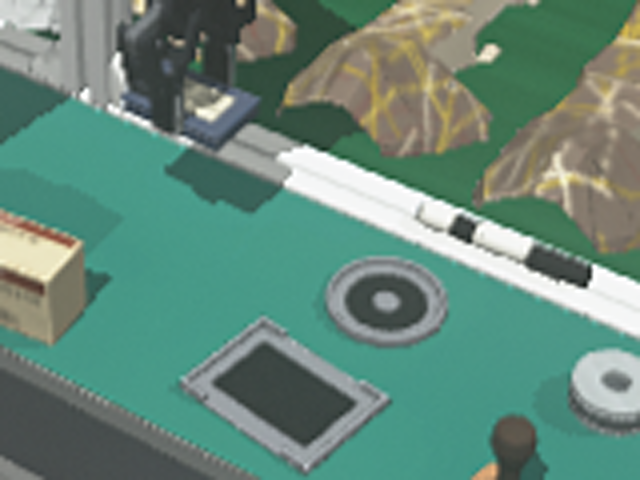

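```bash

python3 -m crank '{"travel":[[-0.6,0,-0.83],[-0.6,0,-0.83],[-0.6,0,-0.83],[-0.6,0,-0.83],[-0.6,0,-0.83],[-0.6,0,-0.83],[0,0,0],[0,0.8,0],[0,0.8,0],[0,0.7,0],[0,0,0],[0,0,0]],"roll":[0,0,0,0,0,0,0.078,0,0,0,0,0]}'
python3 -c "
from h import *
snap('scene','s5.png');snap('top','t5.png')
need(414.5,-195,2,-8.5)
a=cv2.resize(cv2.imread('pics/s5.png')[210:310,260:393],(800,600),interpolation=cv2.INTER_CUBIC)
cv2.imwrite('pics/s5c.png',a)"
```

```text
clock: 10.58
position: [0.4124, -0.1936, 0.0203]
orientation: [[0.989, -0.004, 0.148], [-0.148, 0.003, 0.989], [-0.004, -1.0, 0.003]]
wrist_force: [0.6, 0.2, -0.2]
grip_width: 0.0517
need units xyz [ 0.03  0.67 -0.02] yaw -8.5 roll units -0.0 pos [ 413.7 -194.4   22. ] clk 10.68 w 0.0516 F [ 0.5  0.3 -1.4]
```

View pics/s5c.png

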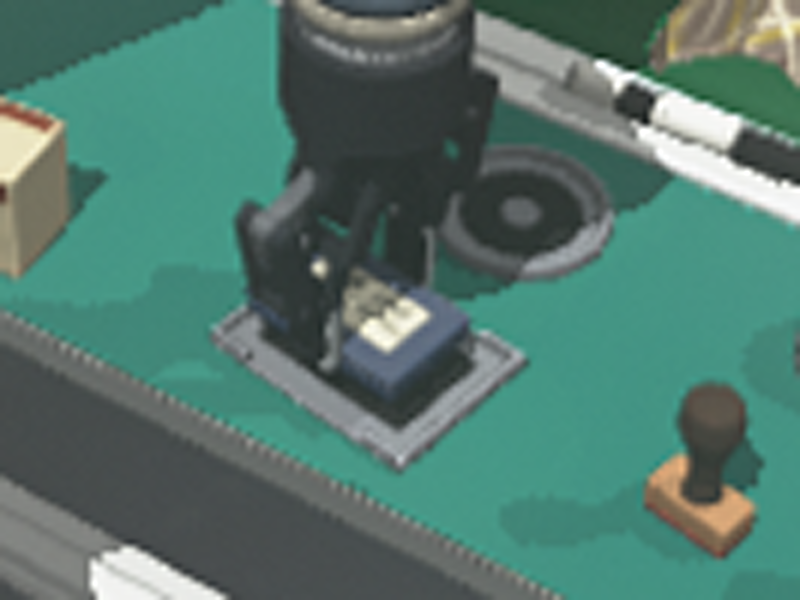

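```bash

python3 -m crank '{"travel":[[0,0.3,0],[0,0.2,0],[0,0.1,0],[0,0.03,0],[0,0,0],[0,0,0]],"roll":[0,0,0,0,0,0]}'
python3 -m crank '{"travel":[[0,0,0],[0,0,0],[0,0,0],[0,0,0],[0,0,0]],"roll":[0,0,0,0,0]}' 0.65
python3 -m crank '{"travel":[[0,-0.3,0],[0,-0.7,0],[0,-1,0],[0,-1,0],[0,-0.7,0],[0,-0.4,0],[0,0,0],[0,0,0]],"roll":[0,0,0,0,0,0,0,0]}'
python3 -c "
from h import *
need(412.5,-351.7,36,-9.5)"
```

```text
clock: 11.18
position: [0.4141, -0.1947, 0.0047]
orientation: [[0.989, 0.002, 0.148], [-0.148, -0.001, 0.989], [0.002, -1.0, -0.001]]
wrist_force: [-0.5, 1.7, 16.6]
grip_width: 0.0515
clock: 11.6
position: [0.4138, -0.1945, 0.0028]
orientation: [[0.989, -0.0, 0.148], [-0.148, 0.0, 0.989], [-0.0, -1.0, 0.0]]
wrist_force: [0.4, -0.5, -1.1]
grip_width: 0.0702
clock: 12.27
position: [0.414, -0.1947, 0.1268]
orientation: [[0.989, 0.001, 0.148], [-0.148, -0.001, 0.989], [0.002, -1.0, -0.001]]
wrist_force: [1.0, -0.8, -0.0]
grip_width: 0.0706
need units xyz [ 0.72  3.03 -5.18] yaw -8.5 roll units 0.011 pos [ 414.  -194.7  126.8] clk 12.27 w 0.0706 F [ 1.  -0.8 -0. ]
```

```bash

python3 -m crank '{"travel":[[0.12,0,-0.87],[0.12,0,-0.87],[0.12,0,-0.87],[0.12,0,-0.86],[0.12,0,-0.86],[0.12,0,-0.85],[0,0,0],[0,0,0]],"roll":[0.011,0,0,0,0,0,0,0]}' 0.3
python3 -m crank '{"travel":[[0,0.6,0],[0,0.8,0],[0,0.8,0],[0,0,0],[0,0,0]],"roll":[0,0,0,0,0]}'
python3 -c "
from h import *
snap('scene','s6.png')
need(412.5,-351.7,36,-9.5)
a=cv2.resize(cv2.imread('pics/s6.png')[210:330,270:430],(800,600),interpolation=cv2.INTER_CUBIC)
cv2.imwrite('pics/s6c.png',a)"
```

```text
clock: 12.93
position: [0.4092, -0.352, 0.1244]
orientation: [[0.986, -0.001, 0.167], [-0.167, 0.002, 0.986], [-0.002, -1.0, 0.002]]
wrist_force: [-0.5, 0.1, -0.6]
grip_width: 0.0557
clock: 13.35
position: [0.4088, -0.3488, 0.0585]
orientation: [[0.986, -0.004, 0.164], [-0.164, 0.005, 0.986], [-0.004, -1.0, 0.004]]
wrist_force: [-0.2, -0.0, 0.5]
grip_width: 0.0555
need units xyz [ 0.11  0.79 -0.04] yaw -9.45 roll units 0.001 pos [ 409.6 -350.    59.7] clk 13.4 w 0.0555 F [ 0.  -0.4  0.8]
```

View pics/s6c.png

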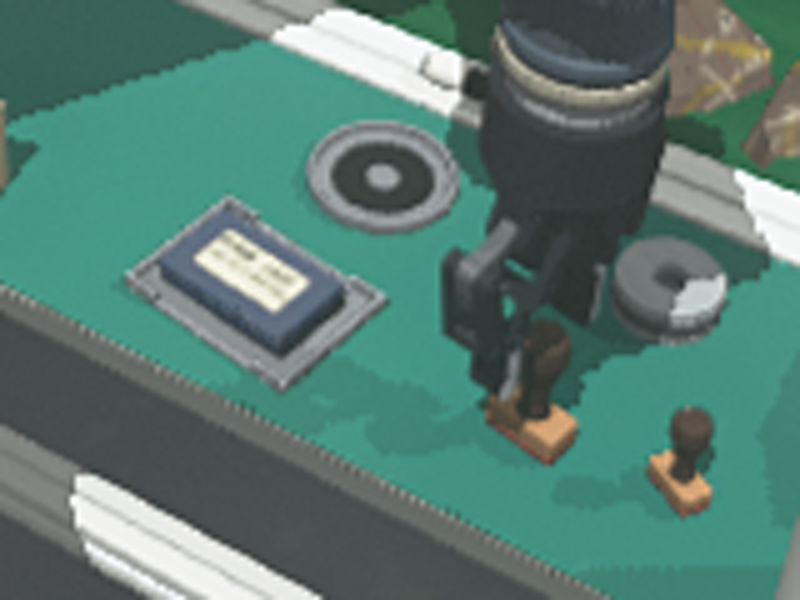

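```bash

python3 -m crank '{"travel":[[0.06,0.4,-0.03],[0,0.3,0],[0,0.09,0],[0,0,0],[0,0,0]],"roll":[0,0,0,0,0]}'
python3 -m crank '{"travel":[[0,0,0],[0,0,0],[0,0,0],[0,0,0],[0,0,0],[0,0,0],[0,0,0]],"roll":[0,0,0,0,0,0,0]}' -1 30
python3 -m crank '{"travel":[[0,-0.5,0],[0,-1,0],[0,-1,0],[0,-0.8,0],[0,-0.4,0],[0,0,0],[0,0,0]],"roll":[0,0,0,0,0,0,0]}'
python3 -c "
from h import *
snap('scene','s7.png')
need(440,396.5,147,-7.8)
need(521,396.5,147,-7.8)
a=cv2.resize(cv2.imread('pics/s7.png')[180:300,290:450],(640,480),interpolation=cv2.INTER_CUBIC)
cv2.imwrite('pics/s7c.png',a)"
```

```text
clock: 13.82
position: [0.4115, -0.3525, 0.0363]
orientation: [[0.986, -0.0, 0.165], [-0.165, 0.0, 0.986], [-0.0, -1.0, 0.0]]
wrist_force: [-0.2, 0.2, 0.6]
grip_width: 0.0553
clock: 14.4
position: [0.4118, -0.3529, 0.0368]
orientation: [[0.986, 0.001, 0.165], [-0.165, -0.001, 0.986], [0.001, -1.0, -0.001]]
wrist_force: [0.8, 0.4, 3.9]
grip_width: 0.0247
clock: 14.98
position: [0.4115, -0.3525, 0.1474]
orientation: [[0.986, 0.0, 0.165], [-0.165, -0.001, 0.986], [0.0, -1.0, -0.0]]
wrist_force: [-0.0, 0.3, -1.1]
grip_width: 0.0248
need units xyz [-3.160e+00  1.000e-02  2.477e+01] yaw -9.5 roll units -0.019 pos [ 411.  -351.9  146.5] clk 15.03 w 0.0246 F [ 0.4 -0.1 -1. ]
need units xyz [-5.000e-01  1.000e-02  2.521e+01] yaw -9.5 roll units -0.019 pos [ 411.  -351.9  146.5] clk 15.03 w 0.0246 F [ 0.4 -0.1 -1. ]
```

View pics/s7c.png

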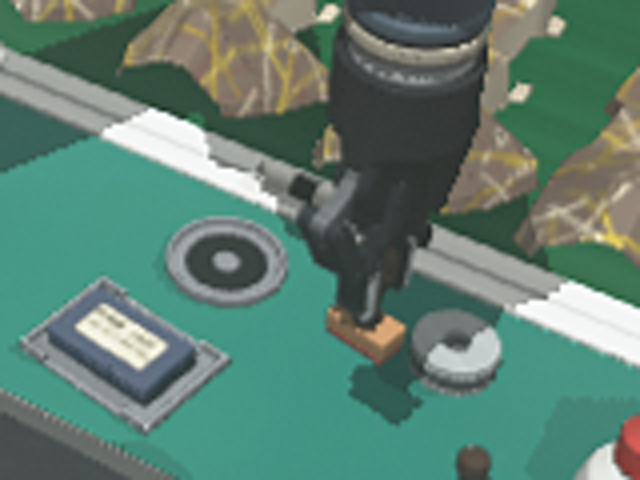

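```bash

python3 -m crank '{"travel":[[0,0,0.5],[-0.15,0,1],[-0.15,0,1],[-0.15,0,1],[-0.15,0,1],[-0.15,0,1],[-0.15,0,1],[-0.15,0,1],[-0.15,0,1],[-0.15,0,1],[-0.15,0,1],[0,0,1]],"roll":[0,0,0,0,0,0,0,0,0,0,0,0]}'
python3 -m crank '{"travel":[[0,0,1],[0,0,1],[0,0,1],[0,0,1],[0,0,1],[0,0,1],[0,0,1],[0.2,0,1],[0.2,0,1],[0.2,0,1],[0.2,0,1],[0.2,0,0.8]],"roll":[0,0,0,0,0,0,0,0,0,0,0,0]}'
python3 -c "
from h import *
need(521,396.5,100,-7.8)"
```

```text
clock: 16.03
position: [0.421, -0.002, 0.146]
orientation: [[0.986, -0.006, 0.165], [-0.165, 0.002, 0.986], [-0.006, -1.0, 0.001]]
wrist_force: [0.4, -0.2, -0.1]
grip_width: 0.0243
clock: 17.03
position: [0.5103, 0.3417, 0.1453]
orientation: [[0.987, -0.004, 0.164], [-0.164, -0.001, 0.987], [-0.003, -1.0, -0.001]]
wrist_force: [0.5, 0.2, -0.1]
grip_width: 0.025
need units xyz [0.06 1.51 1.86] yaw -9.42 roll units -0.018 pos [510.3 341.7 145.3] clk 17.03 w 0.025 F [ 0.5  0.2 -0.1]
```

```bash

python3 -m crank '{"travel":[[0.03,0,0.93],[0.03,0,0.93],[0,0,0],[0,0.8,0],[0,1,0],[0,0.8,0],[0,0.4,0],[0,0,0],[0,0,0]],"roll":[-0.018,0,0,0,0,0,0,0,0]}'
python3 -c "
from h import *
S=snap('scene','s8.png');snap('top','t8.png')
need(521,396.5,40,-7.8)
a=cv2.resize(cv2.imread('pics/s8.png')[130:220,120:240],(800,600),interpolation=cv2.INTER_CUBIC)
cv2.imwrite('pics/s8c.png',a)"
```

```text
clock: 17.78
position: [0.5212, 0.3938, 0.0562]
orientation: [[0.991, -0.003, 0.137], [-0.137, -0.001, 0.991], [-0.002, -1.0, -0.002]]
wrist_force: [-0.6, -0.2, -0.9]
grip_width: 0.0247
need units xyz [-0.08  0.62  0.05] yaw -7.88 roll units -0.001 pos [523.1 394.6  58.5] clk 17.88 w 0.0247 F [ 0.1 -0.4 -0.1]
```

View pics/s8c.png

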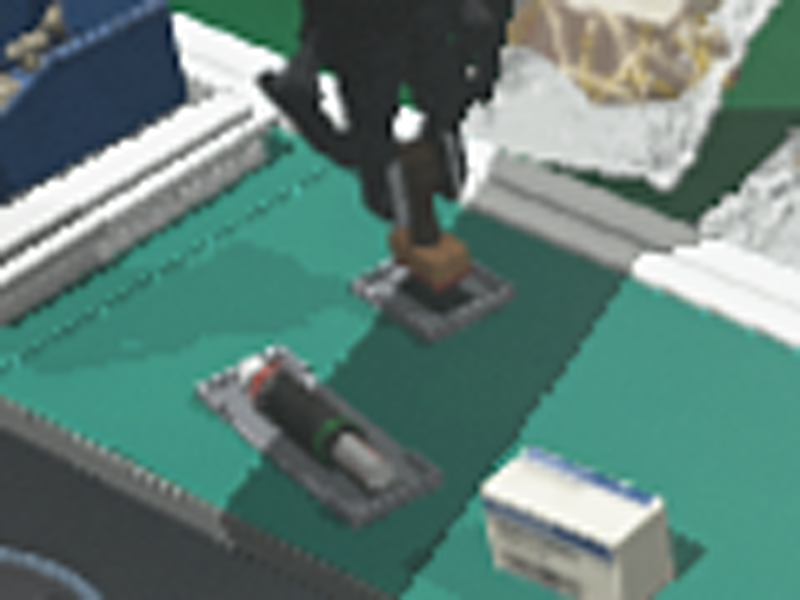

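```bash
python3 -c "
from h import *
S=load('s8');a=np.radians(-8);R=np.array([[np.cos(a),-np.sin(a)],[np.sin(a),np.cos(a)]])
for z in(.018,.036):
  for u in((-13.5,-20),(13.5,-20),(-13.5,20)):
    p=R@np.array(u)/1000+[.521,.3965]; print(z,u,((w2px(S,[*p,z])-[120,130])*6.667).round())"
```

```text
0.018 (-13.5, -20) [[429. 296.]]
0.018 (13.5, -20) [[474. 272.]]
0.018 (-13.5, 20) [[379. 264.]]
0.036 (-13.5, -20) [[423. 265.]]
0.036 (13.5, -20) [[468. 241.]]
0.036 (-13.5, 20) [[373. 234.]]
```

```bash

python3 -m crank '{"travel":[[-0.07,0.2,0.06],[0,0.2,0],[0,0.1,0],[0,0.04,0],[0,0,0],[0,0,0]],"roll":[0,0,0,0,0,0]}'
python3 -c "
from h import *
need(521,396.5,40,-7.8)"
```

```text
clock: 18.38
position: [0.5205, 0.3962, 0.0411]
orientation: [[0.991, -0.0, 0.137], [-0.137, -0.0, 0.991], [-0.0, -1.0, -0.0]]
wrist_force: [0.6, 0.1, -0.3]
grip_width: 0.0245
need units xyz [0.02 0.04 0.01] yaw -7.88 roll units -0.001 pos [520.5 396.2  41.1] clk 18.38 w 0.0245 F [ 0.6  0.1 -0.3]
```

```bash

python3 -m crank '{"travel":[[0,0.03,0],[0,0.03,0],[0,0,0],[0,0,0]],"roll":[0,0,0,0]}'
python3 -m crank '{"travel":[[0,0,0],[0,0,0],[0,0,0],[0,0,0],[0,0,0]],"roll":[0,0,0,0,0]}' 0.3
python3 -m crank '{"travel":[[0,-0.3,0],[0,-0.7,0],[0,-1,0],[0,-1,0],[0,-0.5,0],[0,0,0],[0,0,0]],"roll":[0,0,0,0,0,0,0]}'
python3 -c "
from h import *
need(440,20,146,-7.8);need(525,-370.5,146,-7.8)"
```

```text
clock: 18.72
position: [0.5209, 0.3964, 0.0398]
orientation: [[0.991, 0.001, 0.137], [-0.137, 0.0, 0.991], [0.001, -1.0, 0.001]]
wrist_force: [-0.4, -0.5, 4.0]
grip_width: 0.0246
clock: 19.13
position: [0.5204, 0.3962, 0.0391]
orientation: [[0.991, -0.0, 0.137], [-0.137, -0.0, 0.991], [-0.0, -1.0, -0.0]]
wrist_force: [0.0, 0.1, 0.2]
grip_width: 0.0558
clock: 19.72
position: [0.5209, 0.3966, 0.1458]
orientation: [[0.991, 0.002, 0.137], [-0.137, 0.001, 0.991], [0.002, -1.0, 0.002]]
wrist_force: [-0.2, -1.1, 0.2]
grip_width: 0.0555
need units xyz [ -0.95  -0.03 -12.8 ] yaw -7.87 roll units -0.001 pos [520.9 396.6 145.8] clk 19.72 w 0.0555 F [-0.2 -1.1  0.2]
need units xyz [  3.64  -0.04 -25.31] yaw -7.87 roll units -0.001 pos [520.9 396.6 145.8] clk 19.72 w 0.0555 F [-0.2 -1.1  0.2]
```

```bash

python3 -m crank '{"travel":[[-0.1,0,-1],[-0.1,0,-1],[-0.1,0,-1],[-0.1,0,-1],[-0.1,0,-1],[-0.1,0,-1],[-0.1,0,-1],[-0.1,0,-1],[-0.1,0,-1],[-0.1,0,-1],[0,0,-1],[0,0,-1]],"roll":[0,0,0,0,0,0,0,0,0,0,0,0]}' 0.75
python3 -m crank '{"travel":[[0,0,-1],[0.4,0,-1],[0.4,0,-1],[0.4,0,-1],[0.4,0,-1],[0.4,0,-1],[0.4,0,-1],[0.4,0,-1],[0.4,0,-1],[0.4,0,-1],[0.4,0,-1],[0.4,0,-1]],"roll":[0,0,0,0,0,0,0,0,0,0,0,0]}'
python3 -c "
from h import *
need(525,-370.5,3,-7.8);
S=snap('scene','s9.png')
a=cv2.resize(cv2.imread('pics/s9.png')[130:220,120:240],(400,300),interpolation=cv2.INTER_CUBIC)
b=cv2.resize(cv2.imread('pics/s9.png')[180:300,290:450],(400,300),interpolation=cv2.INTER_CUBIC)
cv2.imwrite('pics/s9c.png',np.hstack([a,b]))"
```

```text
clock: 20.72
position: [0.4394, 0.0428, 0.1431]
orientation: [[0.991, -0.004, 0.137], [-0.137, 0.001, 0.991], [-0.004, -1.0, 0.0]]
wrist_force: [0.8, -0.1, -0.4]
grip_width: 0.0747
clock: 21.72
position: [0.5218, -0.3316, 0.1423]
orientation: [[0.991, -0.003, 0.137], [-0.137, 0.003, 0.991], [-0.003, -1.0, 0.002]]
wrist_force: [0.4, 0.0, 0.1]
grip_width: 0.0747
need units xyz [ 0.3   4.64 -1.28] yaw -7.9 roll units -0.001 pos [ 521.8 -331.6  142.3] clk 21.72 w 0.0747 F [0.4 0.  0.1]
```

View pics/s9c.png

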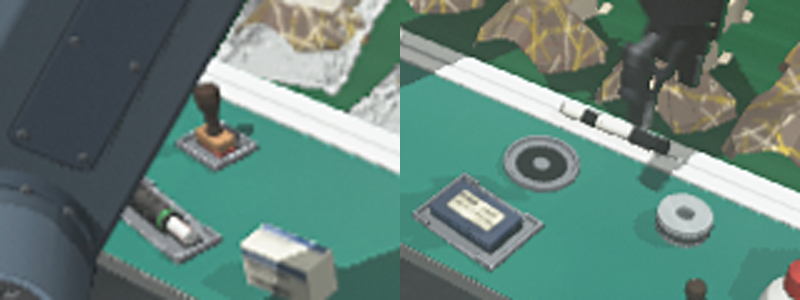

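```bash

python3 -m crank '{"travel":[[0.15,0,-0.64],[0.15,0,-0.64],[0,0.8,0],[0,1,0],[0,1,0],[0,0.8,0],[0,0.6,0],[0,0.3,0],[0,0.14,0],[0,0,0]],"roll":[0,0,0,0,0,0,0,0,0,0]}'
python3 -m crank '{"travel":[[0,0,0],[0,0,0],[0,0,0],[0,0,0],[0,0,0],[0,0,0]],"roll":[0,0,0,0,0,0]}' -1 50
python3 -m crank '{"travel":[[0,-0.4,0],[0,-0.8,0],[0,-0.8,0],[0,0,0],[0,0,0]],"roll":[0,0,0,0,0]}'
python3 -c "
from h import *
snap('scene','s10.png')
need(525.5,-207,63,-7.8)"
```

```text
clock: 22.6
position: [0.5257, -0.3693, 0.0036]
orientation: [[0.991, -0.002, 0.137], [-0.137, 0.002, 0.991], [-0.002, -1.0, 0.002]]
wrist_force: [1.0, -0.1, 1.5]
grip_width: 0.0751
clock: 23.1
position: [0.5274, -0.371, 0.0067]
orientation: [[0.991, 0.002, 0.137], [-0.137, -0.002, 0.991], [0.002, -1.0, -0.002]]
wrist_force: [-0.1, 1.4, 5.6]
grip_width: 0.0539
clock: 23.52
position: [0.5271, -0.3708, 0.0667]
orientation: [[0.991, 0.002, 0.137], [-0.137, -0.002, 0.991], [0.003, -1.0, -0.002]]
wrist_force: [0.1, -1.1, -2.3]
grip_width: 0.0539
need units xyz [-0.77  0.08  5.38] yaw -7.88 roll units -0.001 pos [ 526.2 -369.9   65.3] clk 23.57 w 0.0538 F [-0.6  0.4 -1.5]
```

```bash

python3 -m crank '{"travel":[[-0.13,0,0.9],[-0.13,0,0.9],[-0.13,0,0.9],[-0.12,0,0.9],[-0.12,0,0.9],[-0.12,0,0.9],[0,0,0],[0,0.6,0],[0,0.6,0],[0,0.2,0],[0,0,0],[0,0,0]],"roll":[0,0,0,0,0,0,0,0,0,0,0,0]}'
python3 -c "
from h import *
S=snap('scene','s11.png')
need(525.5,-207,8,-7.8)
print((w2px(S,[[.5255,-.207,.008],[.5255,-.207,.037],[.5255,-.235,.037],[.4975,-.207,.037]])-[300,190])*[8,8])
a=cv2.resize(cv2.imread('pics/s11.png')[190:265,300:400],(800,600),interpolation=cv2.INTER_CUBIC)
cv2.imwrite('pics/s11c.png',a)"
```

```text
clock: 24.57
position: [0.5258, -0.2065, 0.0222]
orientation: [[0.991, -0.002, 0.137], [-0.137, 0.001, 0.991], [-0.002, -1.0, 0.001]]
wrist_force: [-0.3, -0.9, -1.5]
grip_width: 0.0542
need units xyz [-0.03  0.5  -0.01] yaw -7.9 roll units -0.001 pos [ 526.3 -206.9   22.9] clk 24.62 w 0.0538 F [-0.1 -0.7 -1.8]
[[370.28564987 430.40692772]
 [375.99663803 367.28533734]
 [450.71384721 399.91551709]
 [333.73236168 415.6281144 ]]
```

View pics/s11c.png

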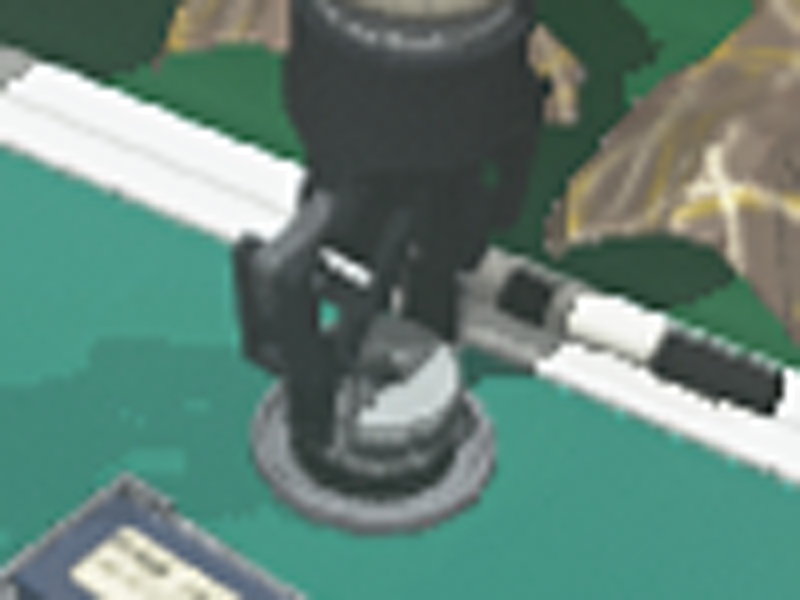

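```bash

python3 -m crank '{"travel":[[-0.02,0.2,0.03],[0,0.15,0],[0,0.07,0],[0,0.03,0],[0,0,0],[0,0,0]],"roll":[0,0,0,0,0,0]}'
python3 -c "
from h import *
need(525.5,-207,8,-7.8)"
```

```text
clock: 25.12
position: [0.5261, -0.2057, 0.0098]
orientation: [[0.991, 0.0, 0.137], [-0.137, -0.0, 0.991], [0.0, -1.0, -0.0]]
wrist_force: [0.1, 0.6, -0.3]
grip_width: 0.0538
need units xyz [-0.01  0.06 -0.04] yaw -7.87 roll units -0.001 pos [ 526.1 -205.7    9.8] clk 25.12 w 0.0538 F [ 0.1  0.6 -0.3]
```

```bash

python3 -m crank '{"travel":[[0,0.05,0],[0,0,0],[0,0,0]],"roll":[0,0,0]}'
python3 -m crank '{"travel":[[0,0,0],[0,0,0],[0,0,0],[0,0,0],[0,0,0]],"roll":[0,0,0,0,0]}' 0.6
python3 -m crank '{"travel":[[0,-0.3,0],[0,-0.7,0],[0,-1,0],[0,-1,0],[0,-0.9,0],[0,0,0],[0,0,0]],"roll":[0,0,0,0,0,0,0]}'
python3 -m crank '{"travel":[[0,0,-1],[0,0,-1],[0,0,-1],[0,0,-1],[0,0,-1],[0,0,-1],[0,0,-1],[0,0,0],[0,0,0],[0,0,0]],"roll":[0,0,0,0,0,0,0,0,0,0]}'
python3 -c "
from h import *
S=snap('scene','s12.png');T=snap('top','t12.png');need(0,0,0)
s=cv2.imread('pics/s12.png');t=cv2.imread('pics/t12.png')
f=lambda a,w,h:cv2.resize(a,(w,h),interpolation=cv2.INTER_CUBIC)
a=f(s[150:225,130:230],400,300);b=f(s[200:275,300:400],400,300)
c=f(t[190:265,150:250],400,300);d=f(t[190:265,295:395],400,300)
cv2.imwrite('pics/fin.png',np.vstack([np.hstack([a,b]),np.hstack([c,d])]))"
```

```text
clock: 25.37
position: [0.5261, -0.2057, 0.0097]
orientation: [[0.991, 0.001, 0.137], [-0.137, -0.001, 0.991], [0.001, -1.0, -0.0]]
wrist_force: [-2.0, 0.7, 8.6]
grip_width: 0.0531
clock: 25.78
position: [0.526, -0.2057, 0.0079]
orientation: [[0.991, -0.0, 0.137], [-0.137, 0.0, 0.991], [-0.0, -1.0, 0.0]]
wrist_force: [0.1, 1.0, 0.0]
grip_width: 0.0682
clock: 26.37
position: [0.527, -0.2063, 0.1274]
orientation: [[0.991, 0.004, 0.137], [-0.137, -0.003, 0.991], [0.004, -1.0, -0.002]]
wrist_force: [0.0, 0.3, -0.0]
grip_width: 0.0683
clock: 27.2
position: [0.4962, -0.4124, 0.1236]
orientation: [[0.99, -0.002, 0.138], [-0.138, 0.003, 0.99], [-0.003, -1.0, 0.003]]
wrist_force: [0.6, 0.5, 0.8]
grip_width: 0.0682
need units xyz [-18.26   4.2   11.34] yaw -7.82 roll units None pos [ 496.8 -411.7  124.2] clk 27.3 w 0.0684 F [ 0.1 -0.4 -0.2]
```

View pics/fin.png

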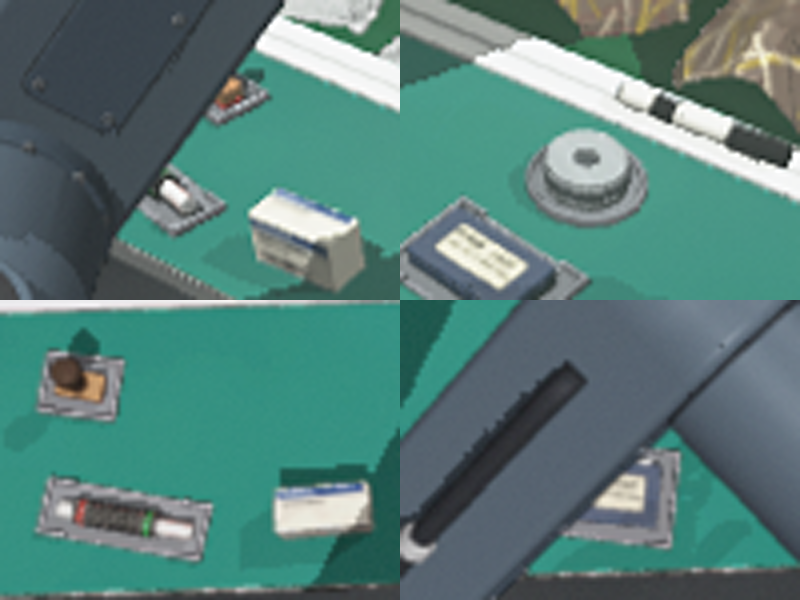

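All four are in their trays: ring flat and centred, stamp upright, plug gauge and ink pad aligned. The carton hasn't moved and the robot is touching nothing, so I'm handing in.

```bash
python3 -c "
from workcell import finish_job; print(finish_job())"
```

```text
the job is handed in; nothing more can be done
None
```

The job is handed in at about 27 s on the robot's clock. I put the plug gauge, the ink pad, the larger stamp and the ring gauge into their matching trays, in that order.

- **Final pictures:** all four lie inside their rims. The plug gauge and ink pad are flat and aligned with their trays, the stamp is upright, and the ring is flat and centred. The arm partly hid the ink pad from the top camera, but the scene view and an earlier unobstructed one showed it well seated.
- **Left alone:** the small carton still stands at the same place. The smaller look-alike stamp was not touched. The arm was well above the table with the gripper empty when I handed in.
- **Forces:** the highest wrist force I read was about 17 N, when the ink pad touched down. I only read it at the end of each move.
- **Disagreements:** the two cameras differed by up to about 5 mm on the ink pad, while the trays have about 9 mm of room on each side. Position readings scattered by 2–3 mm, and the grip widths read 1–4 mm under the nominal sizes.

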